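Set the valves of a five-place filtration unit and start its pump

TASK

Get the vacuum filtration unit running: push the valve lever fully back (open, towards the ports, green mark) at every station that carries a steel filter cup, and pull it fully forward (shut, red mark) at every station that has only a yellow dust cap, leaving alone the levers that are already right. When all five are right, switch the pump on by pressing the raised far half of the green paddle switch down until it lies level. Do not knock the cups, the caps or the things beside the unit.

Things in the scene. Friction and masses are not known exactly. Their poses are not given: they have to be found in the camera images.
- lever_a (a joint): Valve lever a, rad: 0 = leaning 31 degrees to the front (operator's side), towards the red mark, SHUT; 1.1 = leaning 31 degrees back, towards its port and the green mark, OPEN; hard stops at both. No spring, 0.12 N m friction: it stays where it is left. 10 mm rod, its last 40 mm a blue paddle 24 mm wide along the row, 12 mm thick; end 78 mm from the pivot. Starts within 0.05 of its shut stop.
- lever_b (a joint): Valve lever b, joint values and shape as lever_a. Starts within 0.05 of its open stop.
- lever_c (a joint): Valve lever c, joint values and shape as lever_a. Starts within 0.05 of its shut stop.
- lever_d (a joint): Valve lever d, joint values and shape as lever_a. Starts within 0.05 of its open stop.
- lever_e (a joint): Valve lever e, joint values and shape as lever_a. Starts within 0.05 of its shut stop.
- pivot_a (a point): Pivot of lever a, 89 mm above the table. x axis: to the back of the unit, at its own station's port (a steel collar 42 mm across, 145 mm straight behind the pivot, its floor 79 mm above the table; a cup or a cap stands in it). y axis: along the row, the lever's hinge axis. z up. The order of the stations changes: a to e are only names, go by position.
- pivot_b (a point): Pivot of lever b, height, axes and port as for pivot_a.
- pivot_c (a point): Pivot of lever c, height, axes and port as for pivot_a.
- pivot_d (a point): Pivot of lever d, height, axes and port as for pivot_a.
- pivot_e (a point): Pivot of lever e, height, axes and port as for pivot_a.
- cup_1_mid (a point): Steel filter cup with lid and black knob, 49 mm diameter, 96 mm high, loose, standing upright in one of the ports (top 175 mm above the table); point at its mid-height, 48 mm above its foot. A station that carries one is in use.
- cup_2_mid (a point): Steel filter cup with lid and black knob, 49 mm diameter, 96 mm high, loose, standing upright in one of the ports (top 175 mm above the table); point at its mid-height, 48 mm above its foot. A station that carries one is in use.
- cup_3_mid (a point): Steel filter cup with lid and black knob, 49 mm diameter, 96 mm high, loose, standing upright in one of the ports (top 175 mm above the table); point at its mid-height, 48 mm above its foot. A station that carries one is in use.
- cap_1_mid (a point): Yellow plastic dust cap, a 45 mm disc, 23 mm high overall, loose, standing in one of the ports (top 102 mm above the table); point at its mid-height. It does not seal; a station that carries one is not in use.
- cap_2_mid (a point): Yellow plastic dust cap, a 45 mm disc, 23 mm high overall, loose, standing in one of the ports (top 102 mm above the table); point at its mid-height. It does not seal; a station that carries one is not in use.
- pump_switch (a joint): Green two-faced paddle switch of the pump, hinge along the row, in rad: 0 = off, near half down and far half standing up; 0.4 = on, far half pressed down until it lies level. About 0.05 N m of friction (3 N at the far half), no spring: it stays where it is left.
- switch_far (a point): Centre of the top face of the far half of the green paddle switch (each half 30 mm front to back, 34 mm wide), 165 mm to the right of the middle lever as the operator sees it, about 95 mm above the table when off and 89 mm when on.
- unit: Five-place vacuum filtration unit, fixed: stainless box with blue ends, 290 mm deep, 410 mm wide, deck 75 mm above the table, pump inside. Origin on the table under the middle lever's pivot; x to its back, y to its left end. Five levers in a row at 54 mm pitch (30 mm clear between paddles), ports behind them, vacuum gauge at the left end, green pump switch at the right end.
- wash_bottle: White wash bottle with red cap and spout, 64 mm diameter, 180 mm high, loose on the table beside the unit, a bystander; origin at the centre of its underside.
- dropper_bottle: Glass dropper bottle with red bulb, 48 mm diameter, 118 mm high, loose on the table beside the unit, a bystander; origin at the centre of its underside.
- amber_flask: Amber volumetric flask, 84 mm diameter, 181 mm high, loose on the table beside the unit, a bystander; origin at the centre of its underside.
- beaker: Glass beaker, 68 mm diameter, 75 mm high, loose on the table beside the unit, a bystander; origin at the centre of its underside.
- membrane_tin: Round blue and aluminium membrane tin, 74 mm diameter, 28 mm high, loose on the table beside the unit, a bystander; origin at the centre of its underside.
- forceps: Steel forceps lying flat, 125 mm long, 8 mm high, loose on the table beside the unit, a bystander; origin at the centre of its underside.
There are look-alikes about, which are no part of the job. Leave any blue or purple look-alike of the part that bears cup_2_mid alone. What is shaped like the part that bears cup_1_mid but brown is not meant.

How it is judged:
By the outcome, as a careful person would: the job done as asked, in the order asked, and still so for the second after the job is handed in, with the robot touching nothing.
It also fails if it takes over 54 s, if anything falls off the work surface, if the arm or the gripper's body presses on something with over 40 N, if the wrist force passes 120 N, or if a joint passes its speed limit or range.

ROBOT

A 7-joint arm with a two-finger parallel gripper is mounted at the origin on the work surface. World frame = base frame: x ahead of the robot, y to its left, z up, the work surface at z = 0. Lengths are in m, angles in rad, forces in N, time in s.
With the tool pointing down it reaches from about 0.4 to 0.875 m from the base axis. Payload 6.5 kg.
Tool frame: the origin (TCP) lies between the finger pads; the fingertips stand 19 mm ahead of it and the grasp point (between the pads) is the TCP; z points along the fingers, y is the direction in which the jaws open and shut (so a half turn about z gives the same grasp; the last joint's range is limited). The gripper opens to 85 mm and grips with 20 to 120 N. Pads are 22 mm wide; open, the fingers measure 114 mm over their backs; the gripper's body (76 mm by 85 mm) begins 54 mm behind the grasp point. The pads swing forward as they close: fully open they stand 13 mm farther back than shut.
Start: joints at [-1.283, 0.536, -0.004, 1.538, 0.003, 1.067, -0.071], TCP at [0.225, 0.61, 0.25] pointing down, gripper open.
Joint ranges: [-2.7, 2.7], [-0.37, 2.16], [-1.27, 1.26], [0.24, 2.4], [-1.31, 4.45], [0.19, 1.91], [-2.76, 2.76]. Speed limits (rad/s): [2.39, 2.39, 3.14, 3.14, 3.14, 3.14, 3.14].

INTERFACE

Orientations are given as a rotation vector (axis times angle).
In Python, from cell import sensors, imaging, ctrl gives the robot as it stands.
- The arm moves only by the tool apply_moves, never from a script. Its argument "plan" is a list of rows, each an object with "linear": the shift along the tool's x, y, z in m, a list of three; "delta_rot": the turn, a rotation vector about the tool's x, y, z in degrees, a list of three. A call has exactly 10 rows; each row shifts and turns the commanded pose from where the row before left it, along the tool's axes as they then stand; what a row does not reach is not made up. A row lasts 1/10 s, in which the tool goes at most 50 mm and 8.59 degrees, less where a joint would pass 70% of its speed; a pose out of reach is approached as far as the arm can. A call is refused whole if a number of a shift passes 0.05 or a number of a turn 8.59, either way. A call with a gripper value outside its range is refused whole. "gripper" is the opening, from 0 (shut) to 1 (fully open), set as the call begins (left out, the last holds). The fingers move at their own pace and stop on an object; "grip_force" is the grip in N (left out, the last holds). Time passes only in rows, so rows that do not move let the fingers close, or fill a call up. It gives the time, the measured TCP pose, the force and the opening at its end, in the units of the state.
- sensors.state(): the state, without advancing time (a new reading comes with each control period).
- imaging.get_image(name): name is "scene" or "top" or "wrist"; returns the picture (420x560x3 uint8, red, green, blue); there is no depth.
- imaging.camera_params(name): a dict with "K" (3x3 intrinsics, pixels), "rvec" (rotation vector, rad) and "tvec" (3), from world to camera coordinates, as OpenCV has them. Camera axes: x right, y down, z forward; pixel columns grow to the right and rows downward; lengths in m; the calibration is good to about 2 mm. A picture is of the moment at which its call begins: read the wrist's pose just before it. camera_params takes no time and is no camera call; for the wrist camera it gives the pose at the moment of the call.
- ctrl.finish_job(): hands the job in, once; it reports no verdict.
The state is a dict: "clock": time; "qpos": joint angles; "qd": joint speeds; "tau": joint torques, N m; "tool_pos": TCP position; "tool_rot": TCP orientation; "ft_force": force on the tool from outside, world axes, zero at the start; "wrist_torque": the same for the moment, N m; "grip_width": finger opening in m.
Only numpy, scipy, OpenCV 4.12 (cv2) and the standard library are available. Lean on these libraries where they do the work, as an engineer would, in place of code of your own. Each camera call takes 0.05 s, during which the arm holds its last target. There are 200 camera calls.

## Working session

There is one attempt and no reset: what is moved stays moved. The work goes in short steps, Python scripts to look and compute and a tool call to move; the robot and the scene stay as the last step left them, time stands still between calls to the robot, and variables do not carry over. Pictures are saved under pics/ and viewed, about 8 in all and at most 12, crops included, and the job is handed in when it is done.

Besides the shell and the picture viewer there is one more tool, called after "Call:" by a JSON object that holds its "op" and its "data". apply_moves: Moves the arm, as the interface text tells. Its arguments: {"type":"object","properties":{"plan":{"type":"array"},"gripper":{"type":"number"},"grip_force":{"type":"number"}},"required":["plan"]}

```bash
mkdir -p pics
python3 - <<'E'
from cell import sensors, imaging
import cv2,numpy as np
s=sensors.state();print(s['clock'],s['tool_pos'],s['tool_rot'],s['grip_width'])
for n in("scene","top"):
    p=imaging.camera_params(n);np.savez(f"{n}.npz",**{k:np.array(p[k]) for k in("K","rvec","tvec")})
    im=imaging.get_image(n);cv2.imwrite(f"pics/{n}0.png",im[:,:,::-1])
    R=cv2.Rodrigues(np.array(p["rvec"]))[0];print(n,-R.T@np.array(p["tvec"]).ravel(),R[2],p["K"][0][0])
E
```

```text
0.0 [0.22502937 0.60914949 0.24938644] [-5.52797473e-01 -3.09238837e+00  2.83069179e-03] 0.08529169433307292
scene [1.25220447 0.22330242 1.16192957] [-0.53439783 -0.1483379  -0.83211468] 530.9282335840478
top [0.41892176 0.0417638  1.17030569] [ 0.15942686 -0.00820159 -0.98717567] 431.87811112722005
```

View pics/scene0.png

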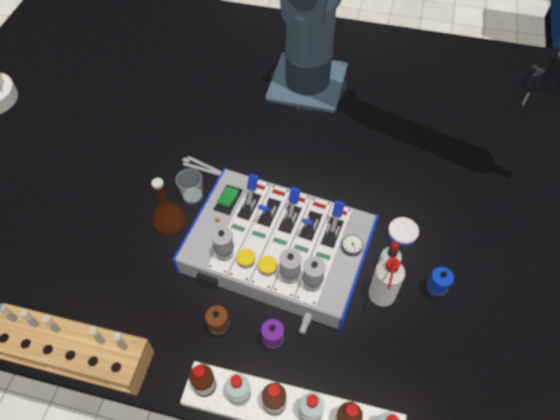

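View pics/top0.png

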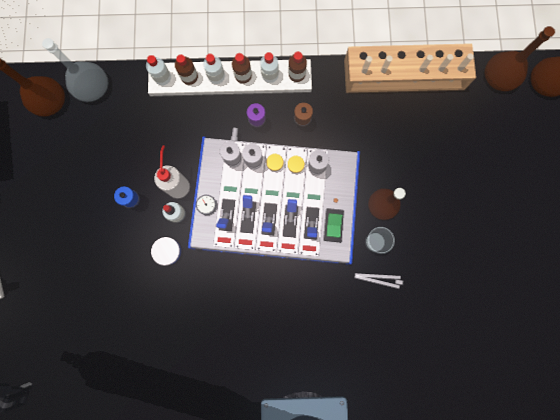

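The scene and top views agree on the order from left to right, given as top-view pixels:

| Station | In port | Port pixel | Lever |
|---|---|---|---|
| 1 | cup | (231,153) | shut |
| 2 | cup | (252,156) | open |
| 3 | cap | (275,161) | shut |
| 4 | cap | (296,163) | open |
| 5 | cup | (318,161) | shut |

The switch is at (334,225). The purple (256,114), brown (303,113) and blue (126,197) cups stand off the unit, so they are look-alikes. I'll enlarge both views to confirm.

Run:
```python
import cv2,numpy as np
a=cv2.imread("pics/top0.png")[130:270,185:365];b=cv2.imread("pics/scene0.png")[165:325,170:385]
cv2.imwrite("pics/c1.png",cv2.resize(a,None,fx=4.4,fy=4.2857,interpolation=cv2.INTER_CUBIC)[:600])
cv2.imwrite("pics/c2.png",cv2.resize(b,None,fx=3.7,fy=3.7,interpolation=cv2.INTER_CUBIC)[:600])
```

```text
(no output)
```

View pics/c1.png

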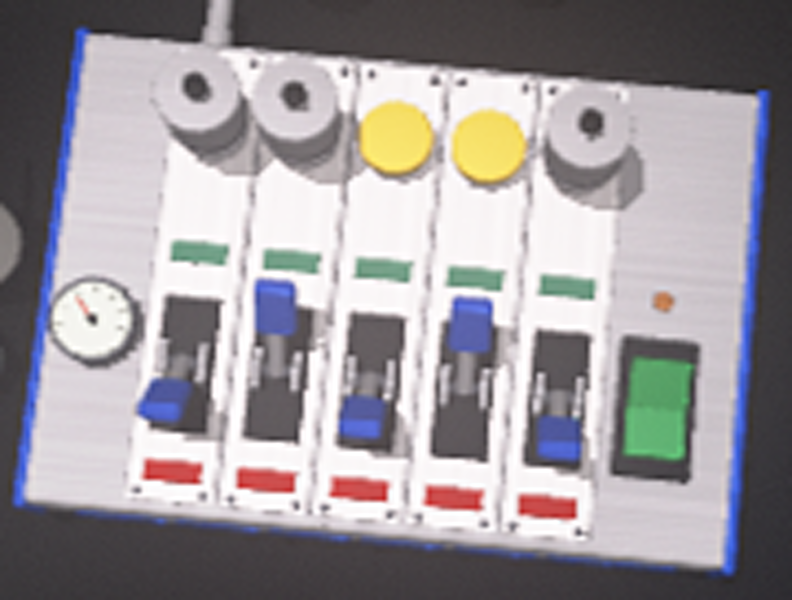

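View pics/c2.png

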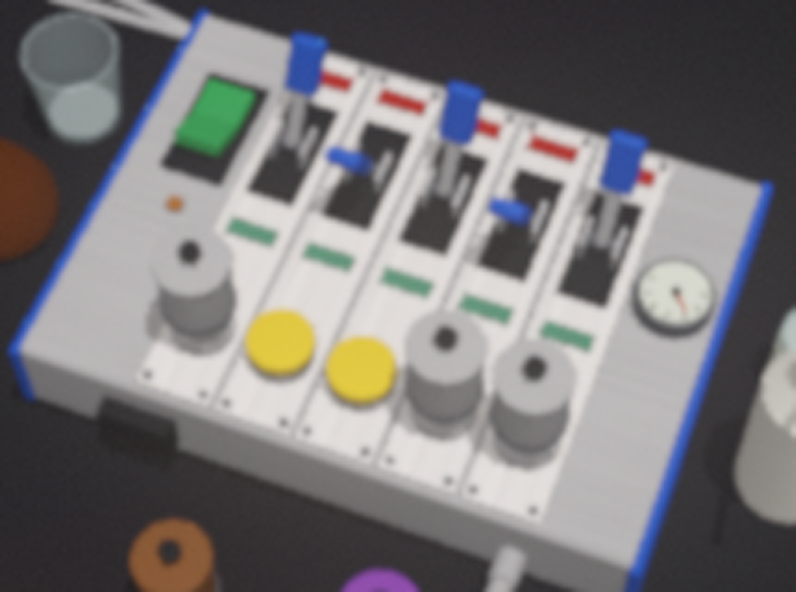

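```bash
cat > h.py <<'E'
import cv2,numpy as np
T,S=np.load("top.npz"),np.load("scene.npz")
def P(c): return np.c_[cv2.Rodrigues(c["rvec"])[0],c["tvec"].reshape(3)]
def norm(c,uv): return cv2.undistortPoints(np.float64(uv).reshape(-1,1,2),c["K"],None)[:,0].T
def ray(c,uv,z):
    R=P(c)[:,:3];o=-R.T@P(c)[:,3];n=norm(c,uv);d=R.T@np.vstack([n,np.ones(n.shape[1])])
    return (o[:,None]+d*(z-o[2])/d[2]).T
t=lambda p:[(p[0]+.5)/4.4-.5+185,(p[1]+.5)/4.2857-.5+130]
s=lambda p:[(p[0]+.5)/3.7-.5+170,(p[1]+.5)/3.7-.5+165]
E
python3 - <<'E'
from h import *
from scipy.optimize import least_squares
c=dict(cap3=[(396,137),(361,367)],cap4=[(488,146),(280,341)],knob1=[(197,87),(534,368)],knob2=[(295,96),(446,338)],knob5=[(591,122),(190,252)],
g1=[(200,252),(567,336)],g2=[(292,262),(486,309)],g3=[(384,269),(407,283)],g4=[(475,279),(328,257)],g5=[(567,287),(252,232)],r2=[(265,481),(553,149)],r4=[(453,497),(402,103)],
FL=[(17,502),(768,187)],FR=[(730,572),(203,13)],BR=[(765,93),(15,350)],BL=[(83,32),(637,572)],sw=[(660,405),(205,122)])
A=np.array([t(v[0]) for v in c.values()]);B=np.array([s(v[1]) for v in c.values()])
X=cv2.triangulatePoints(P(T),P(S),norm(T,A),norm(S,B));X=(X[:3]/X[3]).T;X=dict(zip(c,X))
for k in X:print(k,X[k].round(4))
m=dict(cap3=(.145,0),cap4=(.145,-.054),knob1=(.145,.108),knob2=(.145,.054),knob5=(.145,-.108))
def tr(p,q):return p[:2]+np.array([[np.cos(p[2]),-np.sin(p[2])],[np.sin(p[2]),np.cos(p[2])]])@q
r=least_squares(lambda p:np.concatenate([X[k][:2]-tr(p,np.array(q)) for k,q in m.items()]+[ [0]]),[.6,.1,0])
p=r.x;print(p,r.fun.round(4))
for k in X: d=X[k][:2]-p[:2];cc,ss=np.cos(p[2]),np.sin(p[2]);print(k,(cc*d[0]+ss*d[1]).round(4),(-ss*d[0]+cc*d[1]).round(4))
E
```

```text
cap3 [0.7046 0.0568 0.0968]
cap4 [0.6982 0.0033 0.0949]
knob1 [0.7176 0.1638 0.1672]
knob2 [0.7109 0.1105 0.1675]
knob5 [ 0.6913 -0.0503  0.1683]
g1 [0.6418 0.1738 0.0768]
g2 [0.6344 0.12   0.0758]
g3 [0.6284 0.0665 0.0767]
g4 [0.6211 0.0127 0.0759]
g5 [ 0.6147 -0.0408  0.0759]
r2 [0.5032 0.1371 0.0762]
r4 [0.4907 0.0295 0.0764]
FL [0.4951 0.2809 0.0704]
FR [ 0.4426 -0.1284  0.0686]
BR [ 0.7329 -0.1633  0.0718]
BL [0.7835 0.2443 0.0698]
sw [ 0.5417 -0.093   0.0822]
[ 0.56058243  0.07439662 -0.1215305 ] [ 0.0001 -0.      0.0002  0.0001  0.     -0.0002 -0.0002  0.0001 -0.0001
  0.0001  0.    ]
cap3 0.1451 -0.0
cap4 0.1452 -0.0539
knob1 0.145 0.1078
knob2 0.1448 0.054
knob5 0.1449 -0.1079
g1 0.0685 0.1085
g2 0.0677 0.0542
g3 0.0683 0.0004
g4 0.0676 -0.0539
g5 0.0677 -0.1078
r2 -0.0646 0.0552
r4 -0.0639 -0.0531
FL -0.09 0.1971
FR -0.0926 -0.2156
BR 0.1999 -0.2151
BL 0.2007 0.1956
sw 0.0015 -0.1684
```

All the checks agree. The ports fit the model within 0.3 mm, and the deck marks measure 76 mm high. The unit sits at (0.5606, 0.0744) with yaw −6.96°.

Three levers need moving:
- **Station 1:** open
- **Station 4:** shut
- **Station 5:** open

I'll start by shutting the gripper, aligning it with the unit and moving to station 1.

Call:
{"op": "apply_moves", "data": {"gripper": 0, "plan": [{"linear": [0,0,0],"delta_rot": [0,0,-6.65]},{"linear": [0,0,0],"delta_rot": [0,0,-6.65]},{"linear": [-0.02,-0.024,0],"delta_rot": [0,0,0]},{"linear": [-0.02,-0.024,0],"delta_rot": [0,0,0]},{"linear": [-0.02,-0.024,0],"delta_rot": [0,0,0]},{"linear": [-0.02,-0.024,0],"delta_rot": [0,0,0]},{"linear": [-0.02,-0.024,0],"delta_rot": [0,0,0]},{"linear": [-0.02,-0.024,0],"delta_rot": [0,0,0]},{"linear": [-0.02,-0.024,0],"delta_rot": [0,0,0]},{"linear": [-0.02,-0.024,0],"delta_rot": [0,0,0]}]}}

```text
clock: 1.1
tool_pos: [0.3611, 0.3984, 0.25]
tool_rot: [-0.191, -3.135, 0.001]
ft_force: [-0.4, -0.7, -1.2]
grip_width: -0.0001
```

```bash
cat > u.py <<'E'
# pose in unit frame: x,y,z; tool axes in unit frame; force in unit frame; switch edges
from cell import sensors
import numpy as np
from scipy.spatial.transform import Rotation as R
s=sensors.state();Q=R.from_euler('z',-.1215).inv()
p=Q.apply(np.array(s['tool_pos'])-[.5606,.0744,0]);M=(Q*R.from_rotvec(s['tool_rot'])).as_matrix()
print(round(s['clock'],2),'unit pos',p.round(4),'grip',round(s['grip_width'],4),'F',Q.apply(s['ft_force']).round(1))
print('yaw err deg',np.degrees(np.arctan2(-M[0,1],M[1,1])).round(2),'toolz',M[:,2].round(3))
E
python3 u.py
python3 - <<'E'
from h import *
Q=np.array([[np.cos(-.1215),-np.sin(-.1215)],[np.sin(-.1215),np.cos(-.1215)]])
for z,pt in((.101,(662,358)),(.089,(660,405)),(.08,(656,460))):print(z,(Q.T@(ray(T,[t(pt)],z)[0,:2]-[.5606,.0744])).round(4))
E
```

```text
1.1 unit pos [-0.2373  0.2974  0.25  ] grip -0.0001 F [-0.3 -0.7 -1.2]
yaw err deg -0.01 toolz [-0.    -0.001 -1.   ]
0.101 [ 0.0263 -0.1644]
0.089 [ 0.0002 -0.1666]
0.08 [-0.0314 -0.1677]
```

Call:
{"op": "apply_moves", "data": {"plan": [{"linear": [-0.0203,-0.0237,0],"delta_rot": [0,0,0]},{"linear": [-0.0203,-0.0237,0],"delta_rot": [0,0,0]},{"linear": [-0.0203,-0.0237,0],"delta_rot": [0,0,0]},{"linear": [-0.0203,-0.0237,0],"delta_rot": [0,0,0]},{"linear": [-0.0203,-0.0237,0],"delta_rot": [0,0,0]},{"linear": [-0.0203,-0.0237,0],"delta_rot": [0,0,0]},{"linear": [-0.0203,-0.0237,0],"delta_rot": [0,0,0]},{"linear": [-0.0203,-0.0237,0],"delta_rot": [0,0,0]},{"linear": [0,0,0.02],"delta_rot": [0,0,0]},{"linear": [0,0,0.02],"delta_rot": [0,0,0]}]}}

```text
clock: 2.1
tool_pos: [0.4998, 0.1907, 0.21]
tool_rot: [0.195, 3.134, 0.0]
ft_force: [0.4, 0.3, -0.4]
grip_width: -0.0001
```

```bash
python3 u.py
```

```text
2.1 unit pos [-0.0745  0.108   0.21  ] grip -0.0001 F [ 0.4  0.4 -0.4]
yaw err deg -0.16 toolz [ 0.001  0.    -1.   ]
```

Call:
{"op": "apply_moves", "data": {"plan": [{"linear": [0,0,0.019],"delta_rot": [0,0,0]},{"linear": [0,0,0.019],"delta_rot": [0,0,0]},{"linear": [0,0,0.018],"delta_rot": [0,0,0]},{"linear": [-0.012,0,0],"delta_rot": [0,0,0]},{"linear": [-0.012,0,0],"delta_rot": [0,0,0]},{"linear": [-0.012,0,0],"delta_rot": [0,0,0]},{"linear": [-0.012,0,0],"delta_rot": [0,0,0]},{"linear": [-0.012,0,0],"delta_rot": [0,0,0]},{"linear": [-0.012,0,0],"delta_rot": [0,0,0]},{"linear": [0,0,0],"delta_rot": [0,0,0]}]}}

```text
clock: 3.1
tool_pos: [0.5726, 0.1825, 0.1544]
tool_rot: [0.193, 3.133, 0.0]
ft_force: [0.0, -0.4, -0.5]
grip_width: 0.0002
```

```bash
python3 u.py
```

```text
3.1 unit pos [-0.0012  0.1087  0.1544] grip 0.0002 F [ 0.1 -0.4 -0.5]
yaw err deg -0.08 toolz [ 0.002  0.    -1.   ]
```

Call:
{"op": "apply_moves", "data": {"plan": [{"linear": [-0.002,0,0],"delta_rot": [0,0,0]},{"linear": [-0.002,0,0],"delta_rot": [0,0,0]},{"linear": [-0.002,0,0],"delta_rot": [0,0,0]},{"linear": [-0.002,0,0],"delta_rot": [0,0,0]},{"linear": [-0.001,0,0],"delta_rot": [0,0,0]},{"linear": [-0.001,0,0],"delta_rot": [0,0,0]},{"linear": [-0.001,0,0],"delta_rot": [0,0,0]},{"linear": [0,0,0],"delta_rot": [0,0,0]},{"linear": [0,0,0],"delta_rot": [0,0,0]},{"linear": [0,0,0],"delta_rot": [0,0,0]}]}}

```text
clock: 4.1
tool_pos: [0.5815, 0.1818, 0.1544]
tool_rot: [0.191, 3.135, 0.0]
ft_force: [-2.3, 0.6, -0.2]
grip_width: -0.0001
```

```bash
python3 u.py
python3 - <<'E'
from cell import imaging
import cv2
a=imaging.get_image("scene")[165:325,170:385,::-1]
cv2.imwrite("pics/d1.png",cv2.resize(a,None,fx=3.7,fy=3.7,interpolation=cv2.INTER_CUBIC))
E
```

```text
4.1 unit pos [0.0077 0.1091 0.1544] grip -0.0001 F [-2.4  0.3 -0.2]
yaw err deg -0.01 toolz [ 0.  0. -1.]
```

View pics/d1.png

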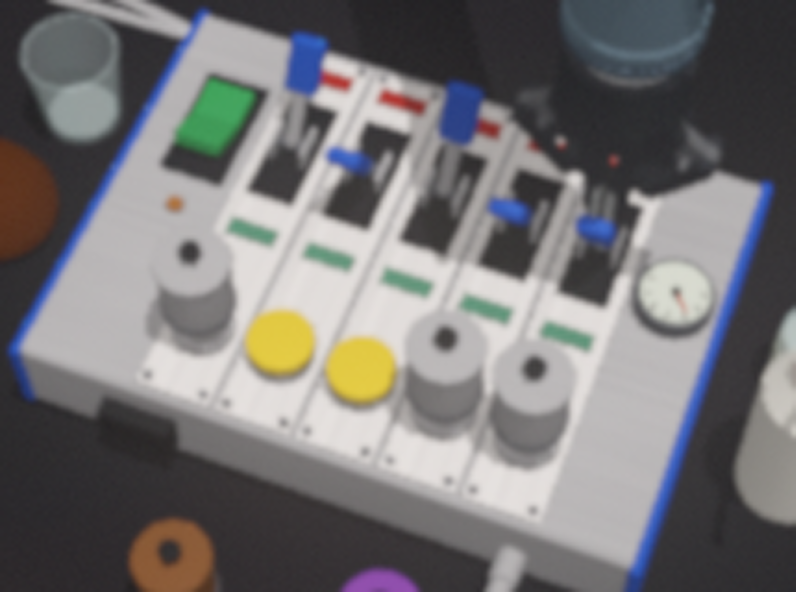

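The lever has swung back, with its blue end at (597,229) in the crop. The 2.4 N reading is only hinge friction, so the stop isn't reached yet and I'll keep pushing.

Call:
{"op": "apply_moves", "data": {"plan": [{"linear": [-0.001,0,0],"delta_rot": [0,0,0]},{"linear": [-0.001,0,0],"delta_rot": [0,0,0]},{"linear": [-0.001,0,0],"delta_rot": [0,0,0]},{"linear": [-0.001,0,0],"delta_rot": [0,0,0]},{"linear": [0,0,0],"delta_rot": [0,0,0]},{"linear": [0,0,0],"delta_rot": [0,0,0]},{"linear": [0,0,0],"delta_rot": [0,0,0]},{"linear": [0,0,0],"delta_rot": [0,0,0]},{"linear": [0,0,0],"delta_rot": [0,0,0]},{"linear": [0,0,0],"delta_rot": [0,0,0]}]}}

```text
clock: 5.15
tool_pos: [0.5855, 0.1813, 0.1544]
tool_rot: [0.191, 3.135, 0.0]
ft_force: [-1.0, 0.0, -1.0]
grip_width: 0.0003
```

```bash
python3 u.py
```

```text
5.15 unit pos [0.0118 0.1091 0.1544] grip 0.0003 F [-1.  -0.1 -1. ]
yaw err deg -0.01 toolz [ 0.001  0.    -1.   ]
```

Call:
{"op": "apply_moves", "data": {"plan": [{"linear": [-0.001,0,0],"delta_rot": [0,0,0]},{"linear": [-0.001,0,0],"delta_rot": [0,0,0]},{"linear": [-0.001,0,0],"delta_rot": [0,0,0]},{"linear": [-0.001,0,0],"delta_rot": [0,0,0]},{"linear": [0,0,0],"delta_rot": [0,0,0]},{"linear": [0,0,0],"delta_rot": [0,0,0]},{"linear": [0,0,0],"delta_rot": [0,0,0]},{"linear": [0,0,0],"delta_rot": [0,0,0]},{"linear": [0,0,0],"delta_rot": [0,0,0]},{"linear": [0,0,0],"delta_rot": [0,0,0]}]}}

```text
clock: 6.15
tool_pos: [0.5871, 0.1811, 0.154]
tool_rot: [-0.19, -3.131, 0.001]
ft_force: [-6.9, 1.1, 3.8]
grip_width: 0.0003
```

```bash
python3 u.py
```

```text
6.15 unit pos [0.0133 0.1092 0.154 ] grip 0.0003 F [-7.   0.3  3.8]
yaw err deg 0.03 toolz [-0.005 -0.001 -1.   ]
```

The stop is reached: 7 N at TCP x = 13 mm. I'll back off, rise, and cross to behind the station 4 lever.

Call:
{"op": "apply_moves", "data": {"plan": [{"linear": [0.015,0,0],"delta_rot": [0,0,0]},{"linear": [0.015,0,0],"delta_rot": [0,0,0]},{"linear": [0,0,-0.025],"delta_rot": [0,0,0]},{"linear": [0,0,-0.025],"delta_rot": [0,0,0]},{"linear": [0,0,-0.025],"delta_rot": [0,0,0]},{"linear": [-0.0177,-0.0326,0],"delta_rot": [0,0,0]},{"linear": [-0.0177,-0.0326,0],"delta_rot": [0,0,0]},{"linear": [-0.0177,-0.0326,0],"delta_rot": [0,0,0]},{"linear": [-0.0177,-0.0326,0],"delta_rot": [0,0,0]},{"linear": [-0.0177,-0.0326,0],"delta_rot": [0,0,0]}]}}

```text
clock: 7.15
tool_pos: [0.6289, 0.01, 0.2299]
tool_rot: [0.191, 3.133, -0.0]
ft_force: [0.4, 0.4, -0.3]
grip_width: -0.0003
```

```bash
python3 u.py
```

```text
7.15 unit pos [ 0.0756 -0.0556  0.2299] grip -0.0003 F [ 0.4  0.4 -0.3]
yaw err deg -0.02 toolz [ 0.002 -0.    -1.   ]
```

Call:
{"op": "apply_moves", "data": {"plan": [{"linear": [0,0.0015,0.019],"delta_rot": [0,0,0]},{"linear": [0,0,0.019],"delta_rot": [0,0,0]},{"linear": [0,0,0.019],"delta_rot": [0,0,0]},{"linear": [0,0,0.019],"delta_rot": [0,0,0]},{"linear": [0.0135,0,0],"delta_rot": [0,0,0]},{"linear": [0.0135,0,0],"delta_rot": [0,0,0]},{"linear": [0.0135,0,0],"delta_rot": [0,0,0]},{"linear": [0.0135,0,0],"delta_rot": [0,0,0]},{"linear": [0.0135,0,0],"delta_rot": [0,0,0]},{"linear": [0.0135,0,0],"delta_rot": [0,0,0]}]}}

```text
clock: 8.15
tool_pos: [0.5497, 0.0228, 0.1544]
tool_rot: [0.191, 3.129, 0.0]
ft_force: [2.8, -0.1, -0.4]
grip_width: -0.0001
```

Call:
{"op": "apply_moves", "data": {"plan": [{"linear": [0.002,0,0],"delta_rot": [0,0,0]},{"linear": [0.002,0,0],"delta_rot": [0,0,0]},{"linear": [0.002,0,0],"delta_rot": [0,0,0]},{"linear": [0.001,0,0],"delta_rot": [0,0,0]},{"linear": [0.001,0,0],"delta_rot": [0,0,0]},{"linear": [0.001,0,0],"delta_rot": [0,0,0]},{"linear": [0,0,0],"delta_rot": [0,0,0]},{"linear": [0,0,0],"delta_rot": [0,0,0]},{"linear": [0,0,0],"delta_rot": [0,0,0]},{"linear": [0,0,0],"delta_rot": [0,0,0]}]}}

```text
clock: 9.15
tool_pos: [0.5421, 0.0239, 0.1544]
tool_rot: [0.191, 3.128, 0.0]
ft_force: [8.0, -1.0, -0.6]
grip_width: 0.0005
```

```bash
python3 u.py
```

```text
9.15 unit pos [-0.0123 -0.0524  0.1544] grip 0.0005 F [ 8.1 -0.  -0.6]
yaw err deg -0.04 toolz [ 0.007  0.001 -1.   ]
```

Call:
{"op": "apply_moves", "data": {"plan": [{"linear": [-0.015,0,0],"delta_rot": [0,0,0]},{"linear": [-0.015,0,0],"delta_rot": [0,0,0]},{"linear": [0,0,-0.025],"delta_rot": [0,0,0]},{"linear": [0,0,-0.025],"delta_rot": [0,0,0]},{"linear": [0,0,-0.025],"delta_rot": [0,0,0]},{"linear": [0.0181,-0.011,0],"delta_rot": [0,0,0]},{"linear": [0.0181,-0.011,0],"delta_rot": [0,0,0]},{"linear": [0.0181,-0.011,0],"delta_rot": [0,0,0]},{"linear": [0.0181,-0.011,0],"delta_rot": [0,0,0]},{"linear": [0.0181,-0.011,0],"delta_rot": [0,0,0]}]}}

```text
clock: 10.15
tool_pos: [0.4703, -0.0233, 0.228]
tool_rot: [-0.191, -3.134, 0.0]
ft_force: [-0.1, 0.0, -0.6]
grip_width: 0.0001
```

```bash
python3 u.py
```

```text
10.15 unit pos [-0.0778 -0.1079  0.228 ] grip 0.0001 F [-0.1  0.  -0.6]
yaw err deg -0.01 toolz [-0.002 -0.    -1.   ]
```

Call:
{"op": "apply_moves", "data": {"plan": [{"linear": [0,0,0.0185],"delta_rot": [0,0,0]},{"linear": [0,0,0.0185],"delta_rot": [0,0,0]},{"linear": [0,0,0.0185],"delta_rot": [0,0,0]},{"linear": [0,0,0.0185],"delta_rot": [0,0,0]},{"linear": [-0.0135,0,0],"delta_rot": [0,0,0]},{"linear": [-0.0135,0,0],"delta_rot": [0,0,0]},{"linear": [-0.0135,0,0],"delta_rot": [0,0,0]},{"linear": [-0.0135,0,0],"delta_rot": [0,0,0]},{"linear": [-0.0135,0,0],"delta_rot": [0,0,0]},{"linear": [-0.0135,0,0],"delta_rot": [0,0,0]}]}}

```text
clock: 11.15
tool_pos: [0.5504, -0.0327, 0.1533]
tool_rot: [-0.191, -3.13, -0.0]
ft_force: [-4.7, 0.1, -1.5]
grip_width: 0.0001
```

Call:
{"op": "apply_moves", "data": {"plan": [{"linear": [-0.002,0,0],"delta_rot": [0,0,0]},{"linear": [-0.002,0,0],"delta_rot": [0,0,0]},{"linear": [-0.002,0,0],"delta_rot": [0,0,0]},{"linear": [-0.002,0,0],"delta_rot": [0,0,0]},{"linear": [-0.002,0,0],"delta_rot": [0,0,0]},{"linear": [-0.001,0,0],"delta_rot": [0,0,0]},{"linear": [-0.001,0,0],"delta_rot": [0,0,0]},{"linear": [-0.001,0,0],"delta_rot": [0,0,0]},{"linear": [0,0,0],"delta_rot": [0,0,0]},{"linear": [0,0,0],"delta_rot": [0,0,0]}]}}

```text
clock: 12.15
tool_pos: [0.5605, -0.0338, 0.1539]
tool_rot: [-0.19, -3.126, -0.001]
ft_force: [-15.0, 2.4, 10.5]
grip_width: -0.0002
```

```bash
python3 u.py
```

```text
12.15 unit pos [ 0.013  -0.1074  0.1539] grip -0.0002 F [-15.2   0.6  10.5]
yaw err deg -0.0 toolz [-0.01 -0.   -1.  ]
```

Call:
{"op": "apply_moves", "data": {"plan": [{"linear": [0.015,0,0],"delta_rot": [0,0,0]},{"linear": [0.015,0,0],"delta_rot": [0,0,0]},{"linear": [0,0,-0.025],"delta_rot": [0,0,0]},{"linear": [0,0,-0.025],"delta_rot": [0,0,0]},{"linear": [0,0,-0.025],"delta_rot": [0,0,0]},{"linear": [0,-0.021,0],"delta_rot": [0,0,0]},{"linear": [0,-0.021,0],"delta_rot": [0,0,0]},{"linear": [0,-0.021,0],"delta_rot": [0,0,0]},{"linear": [0,0,0],"delta_rot": [0,0,0]},{"linear": [0,0,0],"delta_rot": [0,0,0]}]}}

```text
clock: 13.15
tool_pos: [0.5282, -0.0932, 0.2298]
tool_rot: [0.192, 3.134, 0.0]
ft_force: [0.6, 0.3, 0.7]
grip_width: -0.0001
```

```bash
python3 u.py
python3 - <<'E'
from cell import imaging
import cv2,numpy as np
f=lambda a:cv2.resize(a[:,:,::-1],None,fx=3,fy=3,interpolation=cv2.INTER_CUBIC)
a=f(imaging.get_image("scene")[165:255,170:385]);b=f(imaging.get_image("top")[160:265,185:400])
cv2.imwrite("pics/d2.png",np.vstack([a,b]))
E
```

```text
13.15 unit pos [-0.0118 -0.1703  0.2298] grip -0.0001 F [0.5 0.4 0.7]
yaw err deg -0.06 toolz [ 0.002  0.    -1.   ]
```

View pics/d2.png

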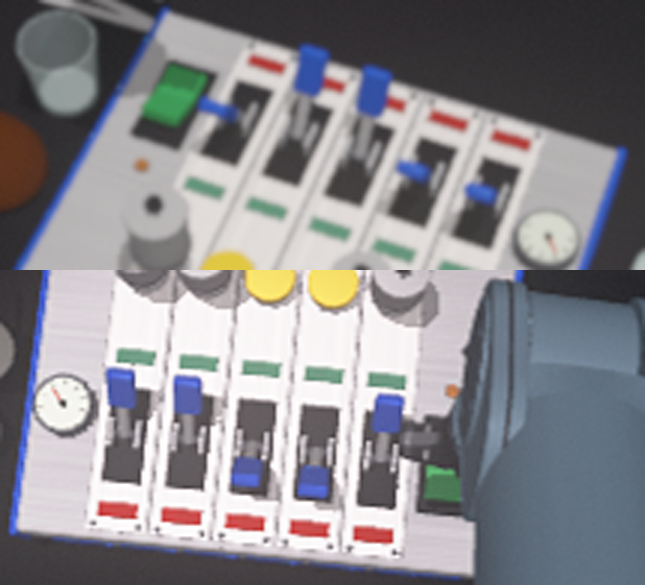

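Both views show open, open, shut, shut, open from the left, with the cups and caps in place. Next is the switch.

Call:
{"op": "apply_moves", "data": {"plan": [{"linear": [-0.015,0,0],"delta_rot": [0,0,0]},{"linear": [-0.015,0,0],"delta_rot": [0,0,0]},{"linear": [0,0.002,0.025],"delta_rot": [0,0,0]},{"linear": [0,0,0.025],"delta_rot": [0,0,0]},{"linear": [0,0,0.025],"delta_rot": [0,0,0]},{"linear": [0,0,0.02],"delta_rot": [0,0,0]},{"linear": [0,0,0.006],"delta_rot": [0,0,0]},{"linear": [0,0,0.006],"delta_rot": [0,0,0]},{"linear": [0,0,0.006],"delta_rot": [0,0,0]},{"linear": [0,0,0.006],"delta_rot": [0,0,0]}]}}

```text
clock: 14.25
tool_pos: [0.5605, -0.0948, 0.1118]
tool_rot: [0.19, 3.13, -0.0]
ft_force: [2.6, -0.2, 3.9]
grip_width: -0.0
```

Call:
{"op": "apply_moves", "data": {"plan": [{"linear": [0,0,0.001],"delta_rot": [0,0,0]},{"linear": [0,0,0.001],"delta_rot": [0,0,0]},{"linear": [0,0,0],"delta_rot": [0,0,0]},{"linear": [0,0,0],"delta_rot": [0,0,0]},{"linear": [0,0,0],"delta_rot": [0,0,0]},{"linear": [0,0,0],"delta_rot": [0,0,0]},{"linear": [0,0,0],"delta_rot": [0,0,0]},{"linear": [0,0,0],"delta_rot": [0,0,0]},{"linear": [0,0,0],"delta_rot": [0,0,0]},{"linear": [0,0,0],"delta_rot": [0,0,0]}]}}

```text
clock: 15.25
tool_pos: [0.5577, -0.0949, 0.1084]
tool_rot: [0.191, 3.136, -0.0]
ft_force: [2.7, -0.3, 2.2]
grip_width: -0.0001
```

```bash
python3 u.py
```

```text
15.25 unit pos [ 0.0176 -0.1685  0.1084] grip -0.0001 F [2.7 0.  2.2]
yaw err deg -0.01 toolz [ 0. -0. -1.]
```

Only friction so far, so I'll press on to the stop.

Call:
{"op": "apply_moves", "data": {"plan": [{"linear": [0,0,0.001],"delta_rot": [0,0,0]},{"linear": [0,0,0.001],"delta_rot": [0,0,0]},{"linear": [0,0,0.001],"delta_rot": [0,0,0]},{"linear": [0,0,0],"delta_rot": [0,0,0]},{"linear": [0,0,0],"delta_rot": [0,0,0]},{"linear": [0,0,0],"delta_rot": [0,0,0]},{"linear": [0,0,0],"delta_rot": [0,0,0]},{"linear": [0,0,0],"delta_rot": [0,0,0]},{"linear": [0,0,0],"delta_rot": [0,0,0]},{"linear": [0,0,0],"delta_rot": [0,0,0]}]}}

```text
clock: 16.25
tool_pos: [0.5578, -0.095, 0.1078]
tool_rot: [0.191, 3.135, 0.001]
ft_force: [-5.9, 1.4, 28.9]
grip_width: -0.0
```

```bash
python3 u.py
```

```text
16.25 unit pos [ 0.0177 -0.1685  0.1078] grip -0.0 F [-6.   0.6 28.9]
yaw err deg -0.03 toolz [ 0.     0.001 -1.   ]
```

The switch is on its stop: 29 N with the tip at about 89 mm. I'll rise straight up and move clear.

Call:
{"op": "apply_moves", "data": {"plan": [{"linear": [0,0,-0.01],"delta_rot": [0,0,0]},{"linear": [0,0,-0.025],"delta_rot": [0,0,0]},{"linear": [0,0,-0.03],"delta_rot": [0,0,0]},{"linear": [0,0,-0.03],"delta_rot": [0,0,0]},{"linear": [0,0,-0.03],"delta_rot": [0,0,0]},{"linear": [0,0,-0.03],"delta_rot": [0,0,0]},{"linear": [0.02,-0.03,0],"delta_rot": [0,0,0]},{"linear": [0.02,-0.03,0],"delta_rot": [0,0,0]},{"linear": [0.02,-0.03,0],"delta_rot": [0,0,0]},{"linear": [0.02,-0.03,0],"delta_rot": [0,0,0]}]}}

```text
clock: 17.25
tool_pos: [0.4612, -0.2048, 0.2595]
tool_rot: [-0.191, -3.133, -0.001]
ft_force: [0.3, -0.2, -0.1]
grip_width: 0.0
```

```bash
python3 u.py
python3 - <<'E'
from cell import imaging
import cv2,numpy as np
f=lambda a:cv2.resize(a[:,:,::-1],None,fx=3,fy=3,interpolation=cv2.INTER_CUBIC)
a=f(imaging.get_image("scene")[165:265,150:390]);b=f(imaging.get_image("top")[160:260,185:425])
cv2.imwrite("pics/d3.png",np.vstack([a,b]))
E
```

```text
17.25 unit pos [-0.0648 -0.2892  0.2595] grip 0.0 F [ 0.3 -0.2 -0.1]
yaw err deg -0.0 toolz [-0.003  0.001 -1.   ]
```

View pics/d3.png

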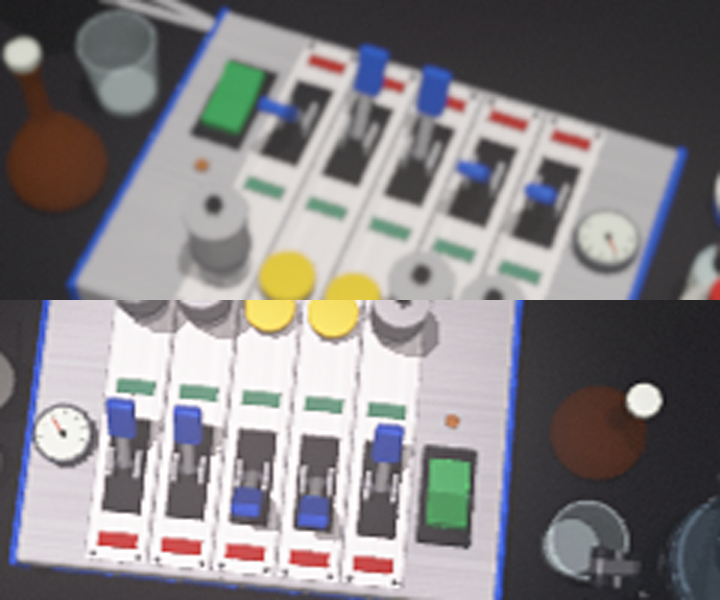

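The levers read open, open, shut, shut, open. The switch at (448,493) now shows its far half level, and the raised back wall is gone. The gripper is clear of everything, so I'm handing in.

```bash
python3 -c "
from cell import ctrl;print(ctrl.finish_job())"
```

```text
the job is handed in; nothing more can be done
None
```

The vacuum filtration unit is set up as asked, with the pump switched on last, and the job was handed in after about 17 s of the 54 s allowed.

- **Levers:** counting from the operator's left, I pushed stations 1 and 5 (cups) fully open and pulled station 4 (cap) fully shut. Each went onto its hard stop, with 7, 15 and 8 N felt at the fingers for stations 1, 5 and 4. Stations 2 (cup, open) and 3 (cap, shut) were already right, so I left them alone.
- **Pump switch:** I pressed the far half down to its stop, with 29 N and the fingertip about 89 mm above the table, as specified.
- **Last checks:** the scene and top pictures show open, open, shut, shut, open and the switch level. The cups, caps and side items in view look undisturbed, and the gripper was clear with about 0 N on it. These last pictures were crops, so not every side item was rechecked.
- **One disagreement:** the cap and cup tops measured 5–8 mm lower than stated. The plan positions fitted within 0.3 mm and the deck marks came out at about 76 mm, so this did not affect the moves.

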